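# Kit the shaft-end set into the parts caddy

## Task

Get the shaft-end set ready for refitting: from the parts strewn on the bench, lay the toothed gear flat in the round pan, the hexagonal nut flat in the square pan and the plain straight key flat and lengthwise in the long pan of the red caddy. Leave the look-alikes (the plain ring without teeth, the square nut and the link plate with two eyes) lying where they are.

Things in the scene. Friction and masses are not known exactly. Their poses are not given: they have to be found in the camera images.
- gear_mid (a point): Steel spur gear lying flat: 16 teeth, 62 mm over the teeth, 30 mm high, bore 26 mm. To go in the round pan. The point is its centre, half-way up; z is up.
- hex_nut_mid (a point): Big steel hexagonal nut lying flat: 55 mm across flats, 63 mm across corners, 30 mm high, bore 36 mm. To go in the square pan. The point is its centre, half-way up; z is up. Its x axis is square to one pair of flats (the other pairs at 60 and 120 degrees).
- key_mid (a point): Plain straight steel key, a solid bar 90 mm long (its x), 22 mm wide (its y), 20 mm high. To go in the long pan. The point is its centre, half-way up; z is up.
- plain_ring_mid (a point): Look-alike of the gear, to be left: smooth steel ring without teeth, 62 mm outside, 30 mm high, bore 26 mm. The point is its centre, half-way up; z is up.
- square_nut_mid (a point): Look-alike of the hexagonal nut, to be left: square steel nut 55 x 55 mm, 30 mm high, bore 36 mm. The point is its centre, half-way up; z is up. Its x and y axes are square to the flats.
- link_mid (a point): Look-alike of the key, to be left: steel link plate with two round eyes, 90 mm long (its x), 34 mm wide at the eyes, 18 mm at the waist, 20 mm high. The point is its centre, half-way up; z is up.
- round_pan: Shallow round grey sheet-metal pan, inside diameter 92 mm. Origin: centre of its underside, which lies 6 mm above the bench; inner floor 3 mm above the origin, rim 11 mm above the origin (8 mm above the inner floor), walls 3 mm. Fixed in the red caddy; which of its three places it has varies.
- square_pan: Shallow square grey sheet-metal pan, inside 86 x 86 mm; x and y along its sides. Origin: centre of its underside, which lies 6 mm above the bench; inner floor 3 mm above the origin, rim 11 mm above the origin (8 mm above the inner floor), walls 3 mm. Fixed in the red caddy; which of its three places it has varies.
- long_pan: Shallow long grey sheet-metal pan, inside 120 mm along its x by 54 mm along its y. Origin: centre of its underside, which lies 6 mm above the bench; inner floor 3 mm above the origin, rim 11 mm above the origin (8 mm above the inner floor), walls 3 mm. Fixed in the red caddy; which of its three places it has varies.
- caddy: Red caddy that carries the three pans in a row along its y, 120 mm apart: 146 mm (x) by 384 mm (y), its rim 17 mm above the bench, level with the rims of the pans; a low steel handle at each end reaches 214 mm from the centre. Origin: centre of its underside, on the bench. Fixed in an episode.
Mind the look-alikes: they are no part of the job. What is shaped like the part that bears hex_nut_mid but turquoise is not meant. What is shaped like the part that bears key_mid but black is not meant.

How it is judged:
By the outcome, as a careful person would: the job done as asked, in the order asked, and still so for the second after the job is handed in, with the robot touching nothing.
It also fails if it takes over 83 s, if anything falls off the work surface, if the arm or the gripper's body presses on something with over 40 N, if the wrist force passes 120 N, or if a joint passes its speed limit or range.

## Robot

A 6-joint arm with a two-finger parallel gripper is mounted at the origin on the work surface. World frame = base frame: x ahead of the robot, y to its left, z up, the work surface at z = 0. Lengths are in m, angles in degrees, forces in N, time in s.
With the tool pointing down it reaches from about 0.3 to 0.75 m from the base axis. Payload 8.5 kg.
Tool frame: the origin (TCP) lies midway between the tips of the shut fingers; the grasp point (between the pads) lies 19 mm behind it; z points along the fingers, y is the direction in which the jaws open and shut (so a half turn about z gives the same grasp; the last joint's range is limited). The gripper opens to 85 mm and grips with 20 to 120 N. Pads are 22 mm wide; open, the fingers measure 114 mm over their backs; the gripper's body (76 mm by 85 mm) begins 54 mm behind the grasp point. The pads swing forward as they close: fully open they stand 13 mm farther back than shut.
Start: joints at [62.034, 21.807, 74.336, -0, 83.858, -12.336], TCP at [0.148, 0.53, 0.199] pointing down, gripper open.
Joint ranges: [-178.18, 178.18], [-50.72, 133.34], [12.68, 142.11], [-81.47, 261.47], [9.98, 163.14], [-165.26, 165.26]. Speed limits (degrees/s): [136.94, 136.94, 180, 180, 180, 180].

## Interface

Orientations are given as a 3x3 rotation matrix whose columns are the frame's x, y, z axes.
In Python, from rig import env, eyes, close_job gives the robot as it stands.
- The arm moves only by the tool jog_arm, never from a script. Its argument "deltas" is one flat list of numbers, 7 for each row, row after row: the shift along the tool's x, y, z in units of 0.75 m (1.0 is 0.75 m), then the turn, a rotation vector about the tool's x, y, z in units of 180 degrees (1.0 is 180 degrees), then the gripper command: -1 is fully open, 1 is shut, values between are in proportion. In form: [dx, dy, dz, ax, ay, az, fingers, dx, dy, dz, ax, ay, az, fingers, ...]. A call has 1 to 12 rows; each row is the pose to reach, as a shift and turn from the pose commanded when the call began, along the tool's axes at that moment, turning the shorter way round; what a row does not reach only later rows make up. A row lasts 1/12 s, in which the tool goes at most 41.7 mm and 7.16 degrees, less where a joint would pass 70% of its speed; a pose out of reach is approached as far as the arm can. A call with a number of a shift or a turn outside -1 to 1 is refused whole. A call with a gripper value outside its range is refused whole. The fingers move at their own pace and stop on an object; "grip_force" is the grip in N (left out, the last holds). Time passes only in rows, so rows that repeat a pose let the fingers close. It gives the time, the measured TCP pose, the force and the opening at its end, in the units of the state.
- env.observe(): the state, without advancing time (a new reading comes with each control period).
- eyes.get_image(name): name is "scene" or "top" or "wrist"; returns the picture (384x512x3 uint8, red, green, blue); there is no depth.
- eyes.camera_params(name): a dict with "intrinsics" (3x3 intrinsics, pixels), "R" (3x3) and "t" (3): a world point X has camera coordinates R X + t; the wrist camera has in their place "mount" (4x4, takes a point from camera to tool coordinates, whose origin is the TCP and whose axes are the flange's). Camera axes: x right, y down, z forward; pixel columns grow to the right and rows downward; lengths in m; the calibration is good to about 2 mm. A picture is of the moment at which its call begins: read the wrist's pose just before it. camera_params takes no time and is no camera call.
- close_job(): hands the job in, once; it reports no verdict.
The state is a dict: "time_s": time; "q": joint angles; "qvel": joint speeds; "joint_efforts": joint torques, N m; "position": TCP position; "tool_rot": TCP orientation; "ft_force": force on the tool from outside, world axes, zero at the start; "wrist_torque": the same for the moment, N m; "grip_width": finger opening in m.
Only numpy, scipy, OpenCV 4.12 (cv2) and the standard library are available. Lean on these libraries where they do the work, as an engineer would, in place of code of your own. Each camera call takes 0.05 s, during which the arm holds its last target.

## Working session

There is one attempt and no reset: what is moved stays moved. The work goes in short steps, Python scripts to look and compute and a tool call to move; the robot and the scene stay as the last step left them, time stands still between calls to the robot, and variables do not carry over. Pictures are saved under pics/ and viewed, and the job is handed in when it is done.

Besides the shell and the picture viewer there is one more tool, called after "Emit:" as name(argument=value, ...), one argument or row to a line, values as JSON. jog_arm: Moves the arm, as the interface text tells. Its arguments: {"type":"object","properties":{"deltas":{"type":"array"},"grip_force":{"type":"number"}},"required":["deltas"]}

```bash
ls; mkdir -p pics
python3 - <<'E'
from rig import env,eyes
import cv2,numpy as np
s=env.observe();print(s)
for n in("scene","top"):
    cv2.imwrite(f"pics/{n}0.png",eyes.get_image(n)[:,:,::-1]);print(n,eyes.camera_params(n))
print(eyes.camera_params("wrist"))
E
```

```text
pics
{'time_s': 0.0, 'q': array([ 6.20363706e+01,  2.18413357e+01,  7.43851621e+01, -9.32754710e-04,
        8.38596434e+01, -1.23369216e+01]), 'qvel': array([ 0.04087988, -0.10234173, -0.0269206 , -0.08725546,  0.01944535,
       -0.08839705]), 'joint_efforts': array([ 8.14178948e-04, -4.48459196e+01, -2.31282091e+01, -1.43167285e-04,
        4.72113359e-03, -2.72252407e-06]), 'position': array([0.14800242, 0.52934946, 0.19870618]), 'tool_rot': array([[-9.63037475e-01,  2.69366563e-01, -6.90686126e-04],
       [ 2.69367275e-01,  9.63036597e-01, -1.33550210e-03],
       [ 3.05416407e-04, -1.47218681e-03, -9.99998870e-01]]), 'ft_force': array([-0.69815295,  0.11858849,  0.47039955]), 'wrist_torque': array([-0.06606051,  0.09134812, -0.00120912]), 'grip_width': 0.08546564865786299}
scene {'intrinsics': array([[428.04535782,   0.        , 254.38968771],
       [  0.        , 428.04535782, 180.25723738],
       [  0.        ,   0.        ,   1.        ]]), 'R': array([[ 0.7968217 ,  0.6041934 , -0.00505181],
       [ 0.33008485, -0.44229476, -0.83391806],
       [-0.50608218,  0.66281648
[... 266 characters left out ...]
821, -0.99975302,  0.0129954 ],
       [-0.97995222, -0.02024749, -0.19820113],
       [ 0.1984153 , -0.00916166, -0.98007522]]), 't': array([0.0182118 , 0.47305581, 1.18362162])}
{'intrinsics': array([[311.6183863 ,   0.        , 260.62012617],
       [  0.        , 311.6183863 , 190.83678807],
       [  0.        ,   0.        ,   1.        ]]), 'mount': array([[ 7.62750406e-04, -9.55620624e-01, -2.94599121e-01,
         7.54293193e-02],
       [ 9.99999708e-01,  7.18154671e-04,  2.59562109e-04,
        -1.53578073e-03],
       [-3.64751701e-05, -2.94599233e-01,  9.55620893e-01,
        -1.74981856e-01],
       [ 0.00000000e+00,  0.00000000e+00,  0.00000000e+00,
         1.00000000e+00]])}
```

View pics/top0.png

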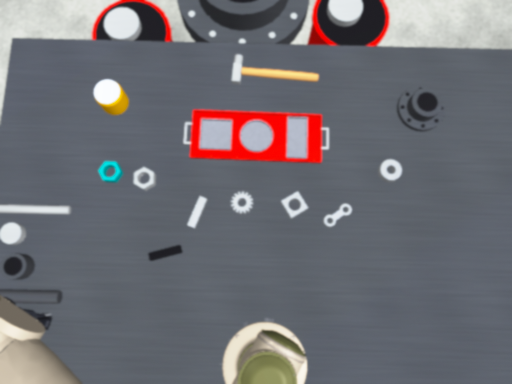

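View pics/scene0.png

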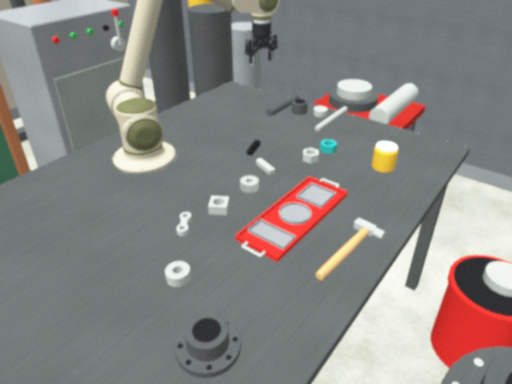

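The top view shows the gear at (242,202), the grey hex nut at (144,178) with the turquoise one at (110,171), the key at (197,212) and the black bar at (165,253). The caddy has the square pan on the left (216,134), round in the middle (257,135) and long on the right (297,138). I'll measure these next.

```bash
cat > h.py <<'E'
from rig import env,eyes
import cv2,numpy as np
def cam(n,s=None):
    p=eyes.camera_params(n);K=p['intrinsics']
    if n=='wrist':
        M=p['mount'];Rt=s['tool_rot'];R=Rt@M[:3,:3];C=Rt@M[:3,3]+s['position']
    else: R=p['R'].T;C=-R@p['t']
    return K,R,C
def ray(px,c,z):
    K,R,C=c;px=np.atleast_2d(px).astype(float)
    d=np.c_[px,np.ones(len(px))]@np.linalg.inv(K).T@R.T
    return C+d*((z-C[2])/d[:,2])[:,None]
E
python3 - <<'E'
from h import *
im=cv2.imread('pics/top0.png');c=cam('top');print(c[2])
hsv=cv2.cvtColor(im,cv2.COLOR_BGR2HSV)
m=((hsv[...,2]>140)&(hsv[...,1]<60)).astype(np.uint8)
m[:160]=0
cs,_=cv2.findContours(m,cv2.RETR_EXTERNAL,cv2.CHAIN_APPROX_NONE)
for k in cs:
    if cv2.contourArea(k)<60:continue
    M=cv2.moments(k);u=np.array([M['m10'],M['m01']])/M['m00']
    if u[1]>300:continue
    w=ray(k[:,0],c,.02)[:,:2].astype(np.float32)
    r=cv2.minAreaRect(w)
    print(u.round(1),cv2.contourArea(k),'z.02',ray(u,c,.02)[0].round(4),np.round(r[0],4),np.round(r[1],4),round(r[2],1))
red=((hsv[...,1]>150)&((hsv[...,0]<8)|(hsv[...,0]>172))).astype(np.uint8);red[:100]=0
cs,h=cv2.findContours(red,cv2.RETR_CCOMP,cv2.CHAIN_APPROX_NONE)
for k,hh in zip(cs,h[0]):
    if cv2.contourArea(k)<200:continue
    w=ray(k[:,0],c,.017)[:,:2].astype(np.float32);r=cv2.minAreaRect(w)
    print('red',hh[3],w.mean(0),r,)
E
```

```text
[0.22839512 0.03862943 1.25356174]
[ 11.4 233.1] 422.5 z.02 [0.3396 0.7098 0.02  ] [0.341  0.7082] [0.063 0.066] 7.6
[ 34.4 208.9] 517.0 z.02 [0.4089 0.654  0.02  ] [0.4088 0.6529] [0.198  0.0247] 89.3
[337.4 214.5] 306.5 z.02 [ 0.4099 -0.2022  0.02  ] [ 0.4102 -0.2026] [0.0375 0.0925] 35.0
[196.7 211.6] 288.5 z.02 [0.4105 0.197  0.02  ] [0.4111 0.1969] [0.0286 0.0946] 69.3
[294.2 204.1] 420.0 z.02 [ 0.4376 -0.0793  0.02  ] [ 0.438  -0.0794] [0.0615 0.0614] 31.2
[241.5 201.9] 372.0 z.02 [0.4407 0.0708 0.02  ] [0.4407 0.0707] [0.065  0.0636] 77.0
[143.7 177.7] 371.0 z.02 [0.5054 0.3532 0.02  ] [0.5062 0.3538] [0.0682 0.0601] 3.7
[390.8 169.5] 358.0 z.02 [ 0.545 -0.36   0.02 ] [ 0.5436 -0.3605] [0.0598 0.0649] 1.2
red -1 [0.64011276 0.03312596] ((0.641062319278717, 0.03352700173854828), (0.38527974486351013, 0.1511840671300888), 88.90247344970703)
red 0 [0.64077216 0.03317162] ((0.6409741044044495, 0.03319278731942177), (0.10007401555776596, 0.10126330703496933), 47.122039794921875)
red 0 [0.64293784 0.15258181] ((0.6432538628578186, 0.1526511311531067), (0.10033221542835236, 0.10116899013519287), 88.8965835571289)
red 0 [ 0.63962346 -0.08702401] ((0.6395536661148071, -0.08630463480949402), (0.06766806542873383, 0.13631945848464966), 89.71510314941406)
```

```bash
cat >> h.py <<'E'
from scipy.spatial.transform import Rotation as Ro
def go(pos,jaw,s=None):
    """row numbers to reach TCP pos, jaw axis (tool y) at angle jaw deg in world, pointing down"""
    s=s or env.observe();R=s['tool_rot'];best=None
    for a in(jaw,jaw+180):
        a=np.radians(a);y=np.array([np.cos(a),np.sin(a),0]);z=np.array([0,0,-1.]);T=np.c_[np.cross(y,z),y,z]
        rv=Ro.from_matrix(R.T@T).as_rotvec()
        if best is None or np.linalg.norm(rv)<np.linalg.norm(best):best=rv
    d=R.T@(np.array(pos)-s['position'])
    print('row',np.r_[d/.75,best/np.pi].round(4),'rows>=',round(max(np.linalg.norm(d)/.0417,np.degrees(np.linalg.norm(best))/7.16),1))
E
python3 -c "
from h import *
go([.44,.07,.2],90)"
```

```text
row [-5.399e-01 -4.850e-01 -1.200e-03 -4.000e-04 -1.000e-04 -8.680e-02] rows>= 13.1
```

Emit:
jog_arm(
  deltas=[-0.54,-0.485,0,0,0,-0.087,-1,-0.54,-0.485,0,0,0,-0.087,-1,-0.54,-0.485,0,0,0,-0.087,-1,-0.54,-0.485,0,0,0,-0.087,-1,-0.54,-0.485,0,0,0,-0.087,-1,-0.54,-0.485,0,0,0,-0.087,-1,-0.54,-0.485,0,0,0,-0.087,-1,-0.54,-0.485,0,0,0,-0.087,-1,-0.54,-0.485,0,0,0,-0.087,-1,-0.54,-0.485,0,0,0,-0.087,-1,-0.54,-0.485,0,0,0,-0.087,-1,-0.54,-0.485,0,0,0,-0.087,-1],
  grip_force=60,
)

```text
time_s: 1.1
position: [0.4135, 0.111, 0.1993]
tool_rot: [[-1.0, -0.0, -0.0], [-0.0, 1.0, 0.0], [0.0, 0.0, -1.0]]
ft_force: [1.3, -0.3, -0.1]
grip_width: 0.0856
```

```bash
python3 -c "
from h import *
print(env.observe()['time_s'],env.observe()['position'])
go([.44,.07,.2],90)"
```

```text
1.1 [0.41353525 0.11100144 0.19928017]
row [-0.0353 -0.0547 -0.001   0.     -0.0001  0.0001] rows>= 1.2
```

Emit:
jog_arm(
  deltas=[-0.033,-0.05,0,0,0,0,-1,-0.033,-0.05,0,0,0,0,-1,-0.033,-0.05,0,0,0,0,-1,-0.033,-0.05,0,0,0,0,-1,-0.033,-0.05,0,0,0,0,-1],
)

```text
time_s: 1.52
position: [0.437, 0.0765, 0.1993]
tool_rot: [[-1.0, -0.002, -0.001], [-0.002, 1.0, 0.0], [0.001, 0.0, -1.0]]
ft_force: [-0.2, 0.6, -0.5]
grip_width: 0.0851
```

Run:
```python
from h import *
import pickle
s=env.observe();print(s['time_s'],s['position'],s['ft_force'])
im=eyes.get_image('wrist')[:,:,::-1].copy();cv2.imwrite('pics/w1.png',im);pickle.dump(s,open('s1.pkl','wb'))
```

```text
1.5167 [0.43704015 0.07652319 0.19926027] [-0.24884643  0.55360019 -0.50655079]
```

View pics/w1.png

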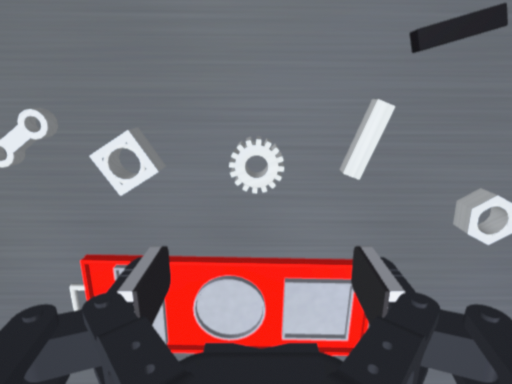

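The wrist view shows the gear at (256,165), the key at (368,139), the hex nut at (488,216), partly cut off, the round pan at (229,307) and the square pan at (318,309). I'll measure from the bright top faces.

```bash
cat >> h.py <<'E'
def tops(im,c,z,th=215,amin=300):
    hsv=cv2.cvtColor(im,cv2.COLOR_BGR2HSV)
    m=((hsv[...,2]>th)&(hsv[...,1]<40)).astype(np.uint8)
    cs,_=cv2.findContours(m,cv2.RETR_EXTERNAL,cv2.CHAIN_APPROX_NONE)
    for k in cs:
        if cv2.contourArea(k)<amin:continue
        w=ray(k[:,0],c,z)[:,:2].astype(np.float32);r=cv2.minAreaRect(w);cc,rad=cv2.minEnclosingCircle(w)
        M=cv2.moments(w)
        print(k[:,0].mean(0).round(),'cen',np.round([M['m10']/M['m00'],M['m01']/M['m00']],4),'rect',np.round(r[0],4),np.round(r[1],4),round(r[2],1),'circ',np.round(cc,4),round(rad,4))
E
python3 - <<'E'
from h import *
import pickle
s=pickle.load(open('s1.pkl','rb'));im=cv2.imread('pics/w1.png');c=cam('wrist',s)
for z in(.03,.02):
    print(z);tops(im,c,z)
hsv=cv2.cvtColor(im,cv2.COLOR_BGR2HSV)
print(im[165,235],im[139,370],im[215,475],im[230,490],im[307,229])
red=((hsv[...,1]>150)&((hsv[...,0]<8)|(hsv[...,0]>172))).astype(np.uint8)
cs,h=cv2.findContours(red,cv2.RETR_CCOMP,cv2.CHAIN_APPROX_NONE)
for k,hh in zip(cs,h[0]):
    if cv2.contourArea(k)<500:continue
    w=ray(k[:,0],c,.017)[:,:2].astype(np.float32);r=cv2.minAreaRect(w)
    print('red',hh[3],k[:,0].mean(0),r,)
E
```

```text
0.03
[491. 220.] cen [0.5037 0.3499] rect [0.504  0.3479] [0.06   0.0505] 13.4 circ [0.5031 0.351 ] 0.0304
[256. 166.] cen [0.4382 0.0702] rect [0.4382 0.0701] [0.0597 0.06  ] 51.7 circ [0.4384 0.0701] 0.0307
[124. 163.] cen [ 0.4354 -0.0789] rect [ 0.4355 -0.0788] [0.0547 0.0543] 31.7 circ [ 0.4355 -0.0788] 0.0377
[ 20. 138.] cen [ 0.4017 -0.1847] rect [ 0.4078 -0.192 ] [0.03   0.0801] 38.7 circ [ 0.409  -0.1911] 0.0406
[368. 139.] cen [0.4088 0.1932] rect [0.4089 0.1932] [0.0201 0.0857] 69.2 circ [0.409  0.1932] 0.0436
0.02
[491. 220.] cen [0.5078 0.3579] rect [0.5081 0.3558] [0.0618 0.052 ] 13.4 circ [0.5073 0.359 ] 0.0313
[256. 166.] cen [0.4404 0.07  ] rect [0.4405 0.07  ] [0.0614 0.0617] 51.7 circ [0.4407 0.07  ] 0.0316
[124. 163.] cen [ 0.4376 -0.0833] rect [ 0.4376 -0.0833] [0.0563 0.0559] 31.7 circ [ 0.4376 -0.0833] 0.0388
[ 20. 138.] cen [ 0.4029 -0.1922] rect [ 0.4091 -0.1998] [0.0309 0.0825] 38.7 circ [ 0.4104 -0.1988] 0.0417
[368. 139.] cen [0.4101 0.1967] rect [0.4102 0.1966] [0.0207 0.0882] 69.2 circ [0.4104 0.1966] 0.0448
[240 236 230] [242 239 233] [240 234 228] [153 151 147] [210 196 189]
red -1 [275.46124524 306.34053367] ((0.6391302347183228, 0.0845513567328453), (0.28011906147003174, 0.15645593404769897), 88.96299743652344)
red 0 [229.02525253 307.77272727] ((0.6393151879310608, 0.03267843648791313), (0.10346893966197968, 0.1032177060842514), 40.886329650878906)
red -1 [105.66091954 270.03448276] ((0.5776326060295105, -0.1325838565826416), (0.052533235400915146, 0.1032189354300499), 45.747718811035156)
```

```bash
python3 -c "
from h import *
print(env.observe()['position'])
go([.4385,.0702,.05],90);go([.4385,.0702,.006],90)"
```

```text
[0.43706544 0.07664896 0.19936922]
row [-1.900e-03 -8.600e-03  1.992e-01  1.000e-04 -1.000e-04  7.000e-04] rows>= 3.6
row [-2.000e-03 -8.600e-03  2.578e-01  1.000e-04 -1.000e-04  7.000e-04] rows>= 4.6
```

Emit:
jog_arm(
  deltas=[-0.002,-0.0085,0.04,0,0,0,-1,-0.002,-0.0085,0.08,0,0,0,-1,-0.002,-0.0085,0.12,0,0,0,-1,-0.002,-0.0085,0.16,0,0,0,-1,-0.002,-0.0085,0.19,0,0,0,-1,-0.002,-0.0085,0.2,0,0,0,-1,-0.002,-0.0085,0.2,0,0,0,-1,-0.002,-0.0085,0.2,0,0,0,-1],
)

```text
time_s: 2.23
position: [0.4396, 0.0697, 0.0502]
tool_rot: [[-1.0, -0.002, 0.001], [-0.002, 1.0, -0.0], [-0.001, -0.0, -1.0]]
ft_force: [-0.2, -0.7, 1.4]
grip_width: 0.0854
```

```bash
python3 -c "
from h import *
print(env.observe()['position'])
go([.4385,.0702,.006],90)"
```

```text
[0.43964275 0.0696683  0.05018228]
row [ 0.0016  0.0007  0.0589 -0.      0.0003  0.0005] rows>= 1.1
```

Lower the last 44 mm, then close.

Emit:
jog_arm(
  deltas=[0.001,0.0005,0.03,0,0,0,-1,0.001,0.0005,0.05,0,0,0,-1,0.001,0.0005,0.058,0,0,0,-1,0.001,0.0005,0.058,0,0,0,-1,0.001,0.0005,0.058,0,0,0,0.5,0.001,0.0005,0.058,0,0,0,1,0.001,0.0005,0.058,0,0,0,1,0.001,0.0005,0.058,0,0,0,1,0.001,0.0005,0.058,0,0,0,1,0.001,0.0005,0.058,0,0,0,1,0.001,0.0005,0.058,0,0,0,1,0.001,0.0005,0.058,0,0,0,1],
)

```text
time_s: 3.23
position: [0.4386, 0.0695, 0.0059]
tool_rot: [[-1.0, -0.0, -0.0], [-0.0, 1.0, 0.0], [0.0, 0.0, -1.0]]
ft_force: [-0.5, -0.3, -0.3]
grip_width: 0.0
```

```bash
python3 -c "
from h import *
print(env.observe()['position'])
go([.64,.033,.1],90)"
```

```text
[0.43857404 0.0695173  0.00585807]
row [-2.685e-01 -4.880e-02 -1.255e-01  0.000e+00 -0.000e+00  2.000e-04] rows>= 5.4
```

The grip shut to zero, so it missed. I'll look before doing anything else.

Run:
```python
from h import *
for n in('wrist','scene'):cv2.imwrite(f'pics/m_{n}.png',eyes.get_image(n)[:,:,::-1])
im=cv2.imread('pics/m_scene.png')[80:270,130:380];cv2.imwrite('pics/m_s2.png',cv2.resize(im,None,fx=3,fy=3))
print(env.observe()['ft_force'],env.observe()['grip_width'])
```

```text
[ 0.44262862 -0.71671344 -0.16918616] -0.00011073735492820089
```

View pics/m_wrist.png

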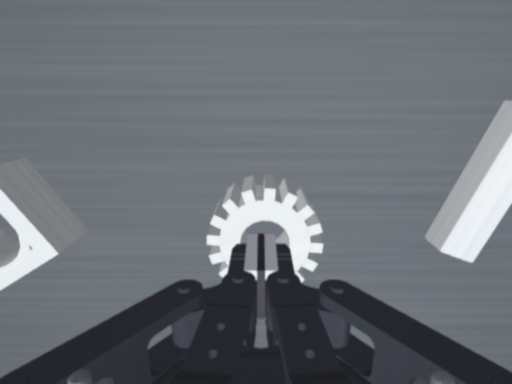

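View pics/m_s2.png

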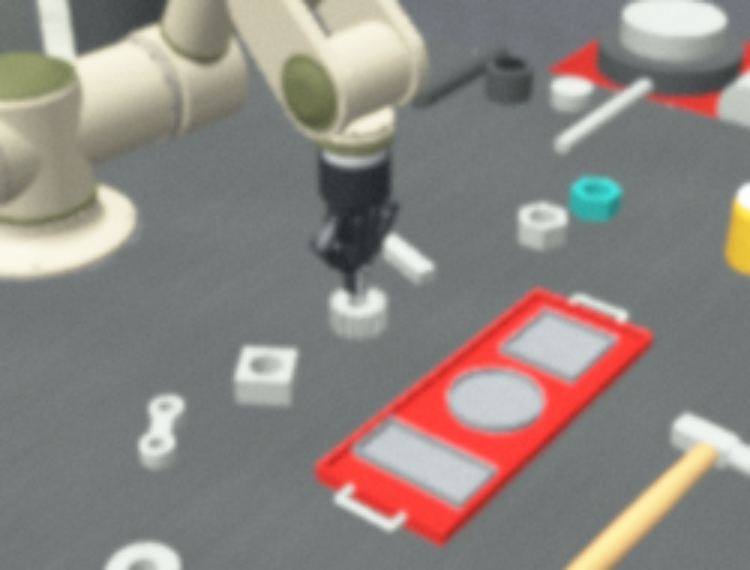

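The shut fingers seem to stand in the gear's bore at (262,235). The gear hasn't moved and there is no force on the wrist. I'll lift straight up and look at how finger height relates to opening.

Emit:
jog_arm(
  deltas=[0,0,-0.02,0,0,0,1,0,0,-0.04,0,0,0,1,0,0,-0.06,0,0,0,1,0,0,-0.08,0,0,0,1,0,0,-0.08,0,0,0,1],
)

```text
time_s: 3.75
position: [0.4398, 0.0694, 0.068]
tool_rot: [[-1.0, -0.001, 0.004], [-0.001, 1.0, -0.001], [-0.004, -0.001, -1.0]]
ft_force: [0.3, -0.5, -0.2]
grip_width: -0.0001
```

Run:
```python
from h import *
print(env.observe()['position'],env.observe()['ft_force'])
for n in('wrist','scene'):cv2.imwrite(f'pics/n_{n}.png',eyes.get_image(n)[:,:,::-1])
im=cv2.imread('pics/n_scene.png')[80:230,180:330];cv2.imwrite('pics/n_s2.png',cv2.resize(im,None,fx=4,fy=4))
```

```text
[0.43984583 0.06941697 0.06795618] [ 0.25008261 -0.52680466 -0.17548206]
```

View pics/n_wrist.png

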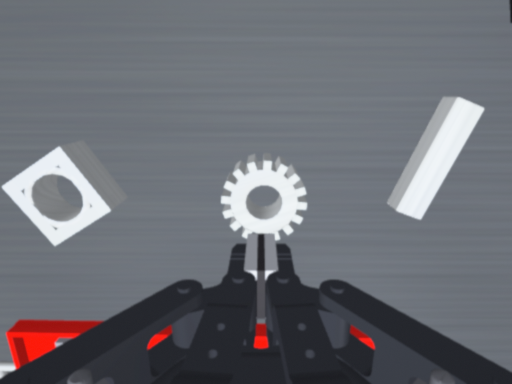

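View pics/n_s2.png

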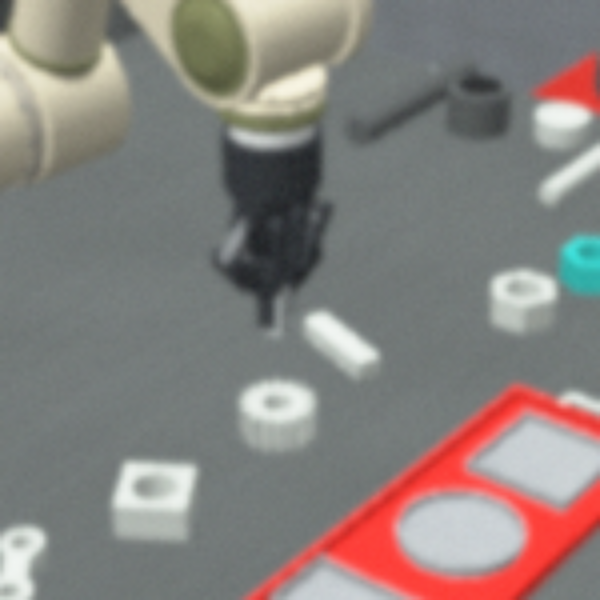

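Run:
```python
from h import *
s=env.observe()
p=eyes.camera_params('scene')
for dz in(0,.01,.02,.03,.04,.05):
    X=s['position']+[0,0,dz];c=p['R']@X+p['t'];u=p['intrinsics']@(c/c[2])
    print(dz,u[:2].round(1),((u[:2]-[180,80])*4).round())
p=eyes.camera_params('wrist');M=p['mount']
for x in(0.011,0,-.011):
  for z in(0,-.01,-.02,-.03,-.04):
    c=M[:3,:3].T@(np.array([x,0,z])-M[:3,3]);u=p['intrinsics']@(c/c[2]);print(x,z,u[:2].round(1))
im=cv2.imread('pics/n_wrist.png')[180:384,150:380];cv2.imwrite('pics/n_w2.png',cv2.resize(im,None,fx=3,fy=3-.1))
```

```text
0 [247.9 170.5] [272. 362.]
0.01 [247.9 167.9] [272. 352.]
0.02 [247.9 165.2] [271. 341.]
0.03 [247.8 162.6] [271. 330.]
0.04 [247.8 159.9] [271. 319.]
0.05 [247.7 157.2] [271. 309.]
0.011 0 [262.9 208.2]
0.011 -0.01 [263.1 214.4]
0.011 -0.02 [263.2 221.2]
0.011 -0.03 [263.4 228.9]
0.011 -0.04 [263.6 237.5]
0 0 [262.9 225.2]
0 -0.01 [263.  232.2]
0 -0.02 [263.1 239.9]
0 -0.03 [263.3 248.5]
0 -0.04 [263.5 258.2]
-0.011 0 [262.8 241.6]
-0.011 -0.01 [262.9 249.3]
-0.011 -0.02 [263.1 257.8]
-0.011 -0.03 [263.2 267.3]
-0.011 -0.04 [263.4 278. ]
```

View pics/n_w2.png

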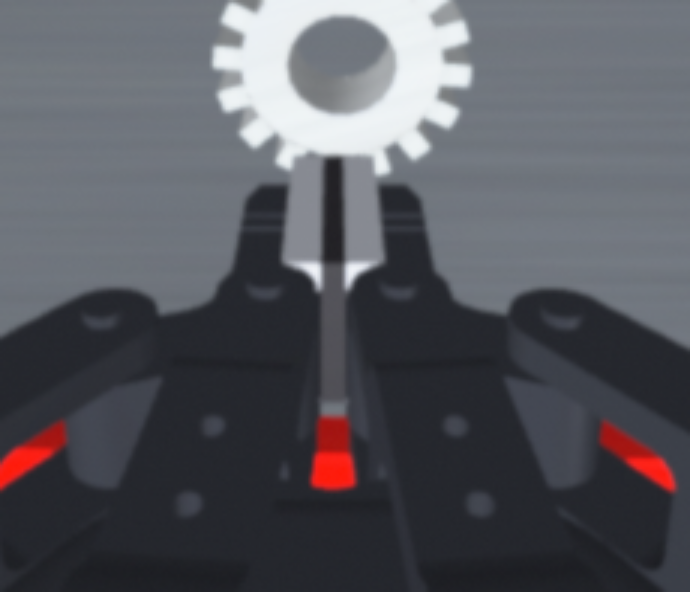

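Both views put the shut fingertips about 30–35 mm above the reported TCP: wrist v=233 instead of about 208, and scene +0.03. So the tips passed over the gear's top, and the reported TCP lies past the real tips. I'll open, descend in stages and check by eye.

Emit:
jog_arm(
  deltas=[0.0018,0.001,0,0,0,0,-1,0.0018,0.001,0,0,0,0,-1,0.0018,0.001,0,0,0,0,-1,0.0018,0.001,0,0,0,0,-1,0.0018,0.001,0,0,0,0,-1,0.0018,0.001,0,0,0,0,-1,0.0018,0.001,0.03,0,0,0,-1,0.0018,0.001,0.06,0,0,0,-1,0.0018,0.001,0.09,0,0,0,-1,0.0018,0.001,0.09,0,0,0,-1],
)

```text
time_s: 4.68
position: [0.4353, 0.0704, -0.0044]
tool_rot: [[-1.0, -0.0, -0.006], [-0.0, 1.0, 0.001], [0.006, 0.001, -1.0]]
ft_force: [-1.3, 0.9, 0.3]
grip_width: 0.0852
```

Run:
```python
from h import *
s=env.observe();print(s['position'],s['ft_force'],s['time_s'])
cv2.imwrite('pics/o_w.png',eyes.get_image('wrist')[:,:,::-1])
go([.4385,.0702,-.024],90)
```

```text
[ 0.43531196  0.07037788 -0.00440425] [-1.28921578  0.93561459  0.25105504] 4.6833
row [-0.0031 -0.0002  0.0284  0.0001 -0.0012  0.0001] rows>= 0.5
```

View pics/o_w.png

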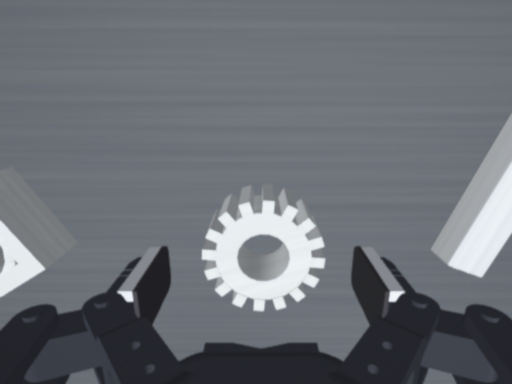

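Open fingers straddle the gear (centre 263,257) symmetrically, with the tip edges at v≈247. No contact so far. I'll go down to a reported z of -0.024 and close.

Emit:
jog_arm(
  deltas=[-0.002,0,0.008,0,0,0,-1,-0.002,0,0.016,0,0,0,-1,-0.002,0,0.026,0,0,0,-1,-0.002,0,0.026,0,0,0,-1],
)

```text
time_s: 5.07
position: [0.4384, 0.0703, -0.0218]
tool_rot: [[-1.0, -0.0, -0.001], [-0.0, 1.0, 0.0], [0.001, 0.0, -1.0]]
ft_force: [0.5, 0.4, -1.1]
grip_width: 0.0852
```

Run:
```python
from h import *
s=env.observe();print(s['position'],s['ft_force'],s['time_s'])
go([.4385,.0702,-.024],90)
```

```text
[ 0.43843241  0.07028077 -0.02181882] [ 0.51835925  0.41899773 -1.0682671 ] 5.0667
row [-0.0001 -0.0001  0.0029  0.     -0.0003  0.0002] rows>= 0.1
```

Emit:
jog_arm(
  deltas=[0,0,0.002,0,0,0,1,0,0,0.002,0,0,0,1,0,0,0.002,0,0,0,1,0,0,0.002,0,0,0,1,0,0,0.002,0,0,0,1,0,0,0.002,0,0,0,1],
)

```text
time_s: 5.57
position: [0.4389, 0.0703, -0.0218]
tool_rot: [[-1.0, -0.001, 0.001], [-0.001, 1.0, -0.0], [-0.001, -0.0, -1.0]]
ft_force: [-2.0, 1.2, 9.2]
grip_width: 0.0593
```

Run:
```python
from h import *
s=env.observe();print(s['position'],s['ft_force'],s['time_s'],s['grip_width'])
cv2.imwrite('pics/g_w.png',eyes.get_image('wrist')[:,:,::-1])
go([.640,.033,.06],90)
```

```text
[ 0.43886583  0.07033034 -0.02181777] [-1.98414351  1.2054326   9.23642018] 5.5667 0.05925354523446057
row [-2.683e-01 -5.010e-02 -1.089e-01 -1.000e-04  3.000e-04  3.000e-04] rows>= 5.3
```

View pics/g_w.png

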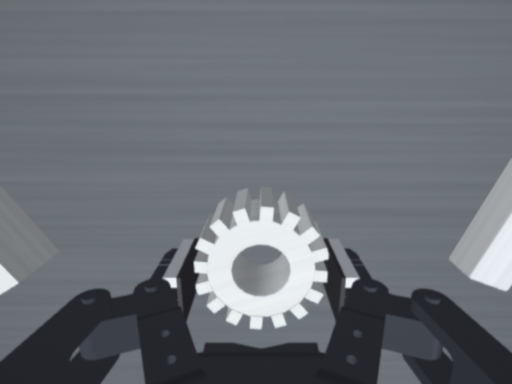

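The gear is gripped between the pads (width 59 mm). Lift and carry to the round pan.

Emit:
jog_arm(
  deltas=[0,0,-0.03,0,0,0,1,0,0,-0.07,0,0,0,1,0,0,-0.11,0,0,0,1,-0.04,-0.008,-0.11,0,0,0,1,-0.09,-0.018,-0.11,0,0,0,1,-0.14,-0.028,-0.11,0,0,0,1,-0.19,-0.038,-0.11,0,0,0,1,-0.23,-0.045,-0.11,0,0,0,1,-0.268,-0.05,-0.11,0,0,0,1,-0.268,-0.05,-0.11,0,0,0,1,-0.268,-0.05,-0.11,0,0,0,1],
)

```text
time_s: 6.53
position: [0.6398, 0.0327, 0.0586]
tool_rot: [[-1.0, -0.0, -0.002], [-0.0, 1.0, 0.0], [0.002, 0.0, -1.0]]
ft_force: [-0.4, 0.3, -4.5]
grip_width: 0.0592
```

Run:
```python
from h import *
s=env.observe();print(s['position'],s['ft_force'],s['time_s'],s['grip_width'])
im=eyes.get_image('wrist')[:,:,::-1].copy();cv2.imwrite('pics/h_w.png',im);c=cam('wrist',s)
hsv=cv2.cvtColor(im,cv2.COLOR_BGR2HSV)
red=((hsv[...,1]>150)&((hsv[...,0]<8)|(hsv[...,0]>172))).astype(np.uint8)
cs,h=cv2.findContours(red,cv2.RETR_CCOMP,cv2.CHAIN_APPROX_NONE)
for k,hh in zip(cs,h[0]):
    if cv2.contourArea(k)<500:continue
    w=ray(k[:,0],c,.017)[:,:2].astype(np.float32);r=cv2.minAreaRect(w)
    print('red',hh[3],k[:,0].mean(0),r,)
tops(im,c,s['position'][2]+.0518)
```

```text
[0.63980882 0.03266635 0.05858832] [-0.37409854  0.31582696 -4.51865248] 6.5333 0.05918116390837092
red -1 [297.27589692 185.07326933] ((0.6418462991714478, 0.03245130181312561), (0.3836847245693207, 0.14678825438022614), 88.95620727539062)
red 1 [ 99.466 192.57 ] ((0.6398690938949585, -0.08580373227596283), (0.06580670177936554, 0.12940320372581482), 88.91986083984375)
```

View pics/h_w.png

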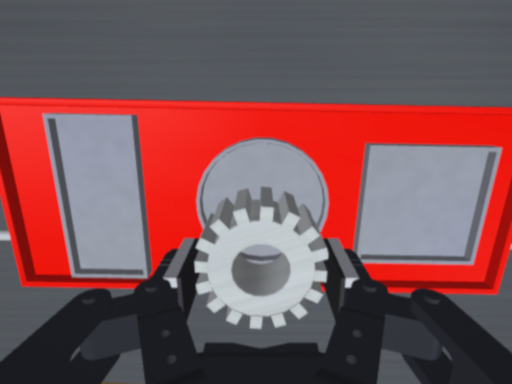

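Gear held level over the round pan. Lower it in and release.

Emit:
jog_arm(
  deltas=[-0.002,0,0.03,0,0,0,1,-0.002,0,0.06,0,0,0,1,-0.002,0,0.08,0,0,0,1,-0.002,0,0.088,0,0,0,1,-0.002,0,0.088,0,0,0,1,-0.002,0,0.088,0,0,0,1],
)

```text
time_s: 7.08
position: [0.6411, 0.033, -0.0054]
tool_rot: [[-1.0, -0.001, 0.0], [-0.001, 1.0, -0.0], [-0.0, -0.0, -1.0]]
ft_force: [-0.2, -0.4, -4.4]
grip_width: 0.0592
```

Run:
```python
from h import *
s=env.observe();print(s['position'],s['ft_force'],s['time_s'],s['grip_width'])
go([.6415,.0325,-.0125],90)
```

```text
[ 0.64112983  0.03300711 -0.00539837] [-0.15081835 -0.35527642 -4.35227665] 7.0833 0.05916222308233032
row [-0.0005 -0.0007  0.0095 -0.      0.0001  0.0002] rows>= 0.2
```

Emit:
jog_arm(
  deltas=[0,0,0.005,0,0,0,1,0,0,0.009,0,0,0,1,0,0,0.009,0,0,0,1,0,0,0.009,0,0,0,1],
)

```text
time_s: 7.42
position: [0.6414, 0.0329, -0.0126]
tool_rot: [[-1.0, -0.0, 0.001], [-0.0, 1.0, -0.0], [-0.001, -0.0, -1.0]]
ft_force: [-0.2, 0.1, -4.3]
grip_width: 0.059
```

Run:
```python
from h import *
s=env.observe();print(s['position'],s['ft_force'],s['time_s'],s['grip_width'])
```

```text
[ 0.6413686   0.03285029 -0.01258408] [-0.23229922  0.1304736  -4.298166  ] 7.4167 0.05902102197749696
```

Emit:
jog_arm(
  deltas=[0,0,0.0015,0,0,0,1,0,0,0.0025,0,0,0,1,0,0,0.0025,0,0,0,1],
)

```text
time_s: 7.67
position: [0.6415, 0.0329, -0.0127]
tool_rot: [[-1.0, -0.001, 0.001], [-0.001, 1.0, -0.0], [-0.001, -0.0, -1.0]]
ft_force: [-6.6, -0.8, 10.5]
grip_width: 0.0592
```

Contact felt (10 N). Open and rise.

Emit:
jog_arm(
  deltas=[0,0,0,0,0,0,-1,0,0,0,0,0,0,-1,0,0,0,0,0,0,-1,0,0,0,0,0,0,-1,0,0,0,0,0,0,-1,0,0,-0.03,0,0,0,-1,0,0,-0.08,0,0,0,-1,0,0,-0.13,0,0,0,-1,0,0,-0.18,0,0,0,-1,0,0,-0.18,0,0,0,-1],
)

```text
time_s: 8.5
position: [0.6445, 0.0326, 0.1283]
tool_rot: [[-1.0, -0.001, 0.013], [-0.001, 1.0, -0.002], [-0.013, -0.002, -1.0]]
ft_force: [-0.6, 0.1, 1.1]
grip_width: 0.0853
```

Run:
```python
from h import *
s=env.observe();print(s['position'],s['ft_force'],s['time_s'],s['grip_width'])
im=eyes.get_image('wrist')[:,:,::-1].copy();cv2.imwrite('pics/i_w.png',im);c=cam('wrist',s)
tops(im,c,.039)
go([.50,.335,.15],90)
```

```text
[0.64450946 0.0325613  0.12834699] [-0.56515041  0.07623055  1.11830749] 8.5 0.08530592451918367
[261. 175.] cen [0.6398 0.0309] rect [0.6376 0.031 ] [0.0507 0.0588] 7.0 circ [0.6416 0.0315] 0.0301
row [ 1.903e-01  4.031e-01 -3.600e-02 -3.000e-04  2.700e-03  2.000e-04] rows>= 8.0
```

View pics/i_w.png

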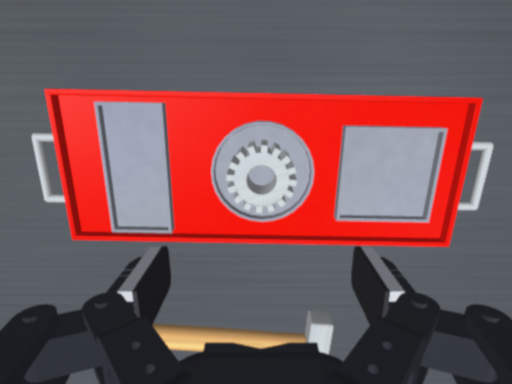

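The gear lies flat and centred in the round pan (262,178). Now to the hex nut.

Emit:
jog_arm(
  deltas=[0.025,0.05,-0.03,0,0,0,-1,0.048,0.1,-0.033,0,0,0,-1,0.071,0.15,-0.033,0,0,0,-1,0.094,0.2,-0.033,0,0,0,-1,0.118,0.25,-0.033,0,0,0,-1,0.142,0.3,-0.033,0,0,0,-1,0.165,0.35,-0.033,0,0,0,-1,0.19,0.4,-0.033,0,0,0,-1,0.19,0.403,-0.033,0,0,0,-1,0.19,0.403,-0.033,0,0,0,-1,0.19,0.403,-0.033,0,0,0,-1],
)

```text
time_s: 9.47
position: [0.4985, 0.3348, 0.1441]
tool_rot: [[-1.0, -0.001, -0.001], [-0.001, 1.0, -0.001], [0.001, -0.001, -1.0]]
ft_force: [0.2, -0.8, -0.8]
grip_width: 0.0853
```

Run:
```python
from h import *
s=env.observe();print(s['position'],s['time_s'])
im=eyes.get_image('wrist')[:,:,::-1].copy();cv2.imwrite('pics/j_w.png',im);c=cam('wrist',s)
tops(im,c,.03)
hsv=cv2.cvtColor(im,cv2.COLOR_BGR2HSV)
m=((hsv[...,2]>215)&(hsv[...,1]<40)).astype(np.uint8)
cs,_=cv2.findContours(m,cv2.RETR_EXTERNAL,cv2.CHAIN_APPROX_NONE)
for k in cs:
    if cv2.contourArea(k)<1000:continue
    w=(ray(k[:,0],c,.03)[:,:2]*1e4).astype(np.float32)
    a=cv2.approxPolyDP(w,80,True)[:,0]/1e4
    if len(a)<5 or len(a)>8: continue
    e=np.roll(a,-1,0)-a
    print('poly',a.round(4).tolist(),'edge ang',np.degrees(np.arctan2(e[:,1],e[:,0])).round(1),'len',np.linalg.norm(e,axis=1).round(4))
```

```text
[0.49846534 0.33476432 0.14408335] 9.4667
[279. 182.] cen [0.5035 0.3513] rect [0.5036 0.3511] [0.062  0.0538] 2.5 circ [0.5036 0.3511] 0.0311
[111.  78.] cen [0.411  0.2016] rect [0.4111 0.2015] [0.0199 0.0857] 69.3 circ [0.411  0.2016] 0.0435
poly [[0.47269999980926514, 0.34950000047683716], [0.48899999260902405, 0.32420000433921814], [0.5199999809265137, 0.3249000012874603], [0.534600019454956, 0.35260000824928284], [0.517799973487854, 0.37869998812675476], [0.4869000017642975, 0.37720000743865967]] edge ang [ -57.2    1.4   62.2  122.8 -177.4 -117.2] len [0.0301 0.031  0.0313 0.031  0.0309 0.0312]
```

View pics/j_w.png

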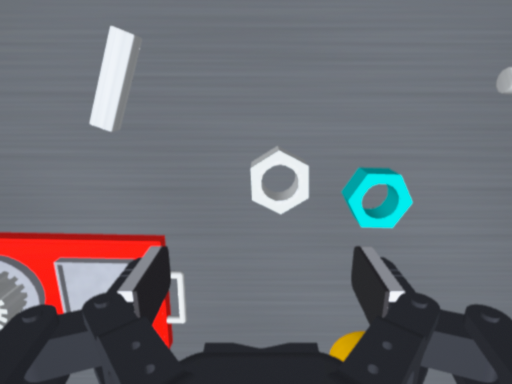

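The hex nut is at (279,182), the turquoise one on its right at (377,198). The nut's flat normals are at 92°, 32° and 152°. I'll use jaws at 32° to stay clear of the turquoise nut.

Run:
```python
from h import *
print(env.observe()['q'].round(1))
go([.5035,.3512,.05],32.3)
```

```text
[ 22.5  29.3  71.1  -0.   79.6 -67.5]
row [-6.200e-03  2.290e-02  1.257e-01 -4.000e-04 -1.000e-04  3.205e-01] rows>= 8.1
```

Emit:
jog_arm(
  deltas=[-0.006,0.023,0.01,0,0,0.04,-1,-0.006,0.023,0.02,0,0,0.08,-1,-0.006,0.023,0.03,0,0,0.12,-1,-0.006,0.023,0.04,0,0,0.16,-1,-0.006,0.023,0.06,0,0,0.2,-1,-0.006,0.023,0.08,0,0,0.24,-1,-0.006,0.023,0.1,0,0,0.28,-1,-0.006,0.023,0.12,0,0,0.3205,-1,-0.006,0.023,0.125,0,0,0.3205,-1,-0.006,0.023,0.125,0,0,0.3205,-1,-0.006,0.023,0.125,0,0,0.3205,-1],
)

```text
time_s: 10.43
position: [0.5039, 0.3516, 0.0517]
tool_rot: [[-0.537, 0.844, 0.001], [0.844, 0.537, 0.0], [-0.0, 0.0, -1.0]]
ft_force: [-0.2, -0.8, -0.3]
grip_width: 0.0854
```

Run:
```python
from h import *
s=env.observe();print(s['position'],s['time_s'])
im=eyes.get_image('wrist')[:,:,::-1].copy();cv2.imwrite('pics/k_w.png',im);c=cam('wrist',s)
tops(im,c,.03)
go([.5035,.3512,-.0225],32.3)
```

```text
[0.5038988  0.3515696  0.05167064] 10.4333
[ 40. 287.] cen [0.3975 0.2143] rect [0.4001 0.2125] [0.0196 0.0561] 69.3 circ [0.4003 0.2127] 0.0293
[262. 209.] cen [0.5037 0.3514] rect [0.5037 0.3513] [0.0549 0.0624] 32.6 circ [0.5037 0.3513] 0.0313
row [-0.0004 -0.0011  0.0995  0.0005  0.0001  0.0008] rows>= 1.8
```

View pics/k_w.png

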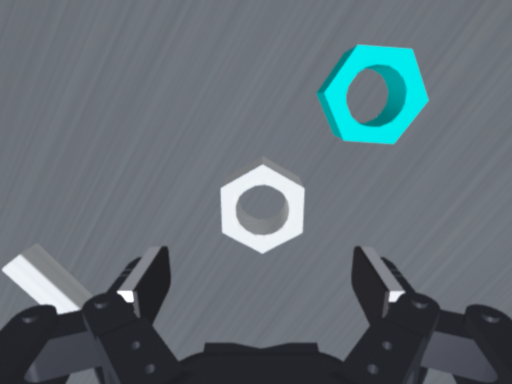

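The nut is centred at (262,209) with its flats square to the jaws, and the turquoise nut is clear. Lower and grip.

Emit:
jog_arm(
  deltas=[0,-0.001,0.03,0,0,0,-1,0,-0.001,0.06,0,0,0,-1,0,-0.001,0.085,0,0,0,-1,0,-0.001,0.099,0,0,0,-1,0,-0.001,0.099,0,0,0,-1,0,-0.001,0.099,0,0,0,1,0,-0.001,0.099,0,0,0,1,0,-0.001,0.099,0,0,0,1,0,-0.001,0.099,0,0,0,1,0,-0.001,0.099,0,0,0,1,0,-0.001,0.099,0,0,0,1,0,-0.001,0.099,0,0,0,1],
)

```text
time_s: 11.48
position: [0.5036, 0.3524, -0.0211]
tool_rot: [[-0.535, 0.845, 0.004], [0.845, 0.535, 0.002], [-0.001, 0.004, -1.0]]
ft_force: [0.1, 0.2, 5.6]
grip_width: 0.0536
```

Run:
```python
from h import *
s=env.observe();print(s['position'],s['time_s'])
go([.5035,.3512,.06],32.3)
go([.644,.1525,.06],32.3)
```

```text
[ 0.50363007  0.35243154 -0.02105335] 11.4833
row [-0.0014 -0.0006 -0.1081  0.0012  0.0002  0.0003] rows>= 1.9
row [-3.254e-01  1.580e-02 -1.078e-01  1.200e-03  2.000e-04  3.000e-04] rows>= 6.2
```

Emit:
jog_arm(
  deltas=[0,0,-0.03,0,0,0,1,0,0,-0.07,0,0,0,1,0,0,-0.11,0,0,0,1,-0.05,0.002,-0.11,0,0,0,1,-0.1,0.005,-0.11,0,0,0,1,-0.15,0.008,-0.11,0,0,0,1,-0.2,0.01,-0.11,0,0,0,1,-0.25,0.012,-0.11,0,0,0,1,-0.3,0.015,-0.11,0,0,0,1,-0.325,0.016,-0.11,0,0,0,1,-0.325,0.016,-0.11,0,0,0,1,-0.325,0.016,-0.11,0,0,0,1],
)

```text
time_s: 12.48
position: [0.6429, 0.1518, 0.0594]
tool_rot: [[-0.534, 0.846, -0.001], [0.846, 0.534, 0.0], [0.001, -0.0, -1.0]]
ft_force: [-0.3, 0.8, -2.1]
grip_width: 0.0534
```

Run:
```python
from h import *
s=env.observe();print(s['position'],s['time_s'],s['ft_force'])
im=eyes.get_image('wrist')[:,:,::-1].copy();cv2.imwrite('pics/l_w.png',im)
go([.644,.1525,-.005],32.3)
```

```text
[0.64294186 0.15180571 0.0594342 ] 12.4833 [-0.32938222  0.75917684 -2.13561325]
row [-0.0016  0.0016  0.086  -0.0002 -0.0002  0.0002] rows>= 1.5
```

View pics/l_w.png

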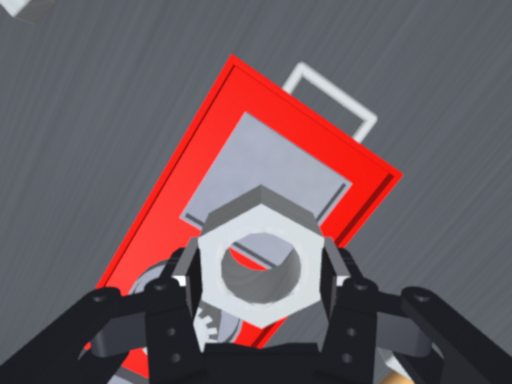

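The nut is held over the square pan. Lower.

Emit:
jog_arm(
  deltas=[-0.0015,0.0015,0.03,0,0,0,1,-0.0015,0.0015,0.06,0,0,0,1,-0.0015,0.0015,0.08,0,0,0,1,-0.0015,0.0015,0.087,0,0,0,1,-0.0015,0.0015,0.091,0,0,0,1,-0.0015,0.0015,0.094,0,0,0,1,-0.0015,0.0015,0.094,0,0,0,1,-0.0015,0.0015,0.094,0,0,0,1],
)

```text
time_s: 13.2
position: [0.6449, 0.1524, -0.01]
tool_rot: [[-0.535, 0.845, 0.002], [0.845, 0.535, 0.0], [-0.001, 0.001, -1.0]]
ft_force: [1.1, -0.2, -3.3]
grip_width: 0.0537
```

Emit:
jog_arm(
  deltas=[0,0,0.0015,0,0,0,1,0,0,0.003,0,0,0,1,0,0,0.003,0,0,0,1],
)

```text
time_s: 13.45
position: [0.645, 0.1521, -0.012]
tool_rot: [[-0.535, 0.845, 0.002], [0.845, 0.535, 0.0], [-0.001, 0.001, -1.0]]
ft_force: [-3.2, -0.1, 4.1]
grip_width: 0.0537
```

Contact felt. Open and rise.

Emit:
jog_arm(
  deltas=[0,0,0,0,0,0,-1,0,0,0,0,0,0,-1,0,0,0,0,0,0,-1,0,0,0,0,0,0,-1,0,0,0,0,0,0,-1,0,0,-0.03,0,0,0,-1,0,0,-0.08,0,0,0,-1,0,0,-0.13,0,0,0,-1,0,0,-0.18,0,0,0,-1,0,0,-0.18,0,0,0,-1],
)

```text
time_s: 14.28
position: [0.6477, 0.1523, 0.1301]
tool_rot: [[-0.535, 0.845, 0.014], [0.845, 0.535, 0.001], [-0.007, 0.012, -1.0]]
ft_force: [0.3, 0.2, 0.8]
grip_width: 0.0857
```

Run:
```python
from h import *
s=env.observe();print(s['position'],s['ft_force'],s['time_s'],s['grip_width'])
im=eyes.get_image('wrist')[:,:,::-1].copy();cv2.imwrite('pics/p_w.png',im);c=cam('wrist',s)
tops(im,c,.039,200)
go([.4105,.1975,.09],69.2)
```

```text
[0.64773017 0.15233675 0.13014481] [0.25521095 0.23332096 0.78397343] 14.2833 0.0856994765366136
[195. 279.] cen [0.6438 0.0328] rect [0.6474 0.0347] [0.052 0.06 ] 26.0 circ [0.6433 0.0325] 0.0318
[211. 246.] cen [0.6476 0.0739] rect [0.6446 0.072 ] [0.0321 0.0749] 73.8 circ [0.641  0.0595] 0.0375
[260. 188.] cen [0.6459 0.1495] rect [0.6445 0.1496] [0.0649 0.0571] 2.0 circ [0.6485 0.1464] 0.0366
[309.  93.] cen [0.6418 0.2371] rect [0.6417 0.2331] [0.018  0.0597] 89.1 circ [0.6416 0.2326] 0.0306
[63. 10.] cen [0.452  0.1859] rect [0.4498 0.1879] [0.0187 0.0257] 69.3 circ [0.4496 0.1875] 0.0153
row [ 0.2196 -0.2338  0.0456  0.0019  0.0021 -0.2047] rows>= 5.8
```

View pics/p_w.png

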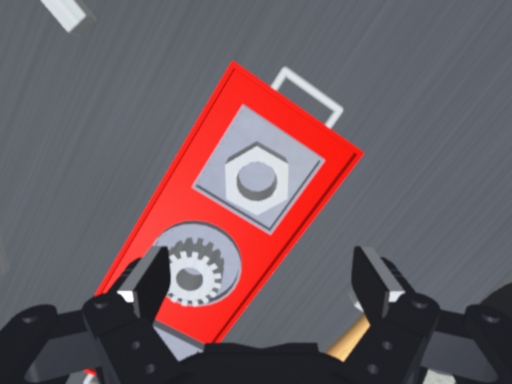

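The nut lies flat in the square pan (257,180). On to the key.

Emit:
jog_arm(
  deltas=[0.03,-0.033,0,0,0,-0.03,-1,0.06,-0.065,0.005,0,0,-0.06,-1,0.09,-0.098,0.01,0,0,-0.09,-1,0.12,-0.13,0.02,0,0,-0.12,-1,0.15,-0.163,0.03,0,0,-0.15,-1,0.18,-0.195,0.04,0,0,-0.18,-1,0.22,-0.234,0.045,0,0,-0.205,-1,0.22,-0.234,0.045,0,0,-0.205,-1,0.22,-0.234,0.045,0,0,-0.205,-1,0.22,-0.234,0.045,0,0,-0.205,-1],
)

```text
time_s: 15.17
position: [0.4087, 0.1976, 0.0879]
tool_rot: [[-0.935, 0.355, 0.001], [0.355, 0.935, 0.0], [-0.001, 0.0, -1.0]]
ft_force: [1.1, -0.4, 0.0]
grip_width: 0.0853
```

Run:
```python
from h import *
s=env.observe();print(s['position'],s['time_s'],s['q'].round(1))
im=eyes.get_image('wrist')[:,:,::-1].copy();cv2.imwrite('pics/q_w.png',im);c=cam('wrist',s)
tops(im,c,.02)
go([.4105,.1975,.04],69.2)
```

```text
[0.4086799  0.19759876 0.08789296] 15.1667 [ 10.8  19.6  99.1  -0.   61.3 -58.4]
[262. 191.] cen [0.4103 0.197 ] rect [0.4102 0.1971] [0.0211 0.0881] 69.3 circ [0.4103 0.1972] 0.0452
row [-0.0016  0.0006  0.0639  0.0001  0.0003 -0.0001] rows>= 1.1
```

View pics/q_w.png

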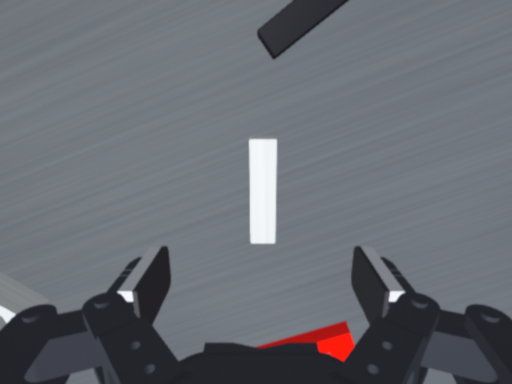

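The key is at (262,191), square to the jaws, and the black bar is out of the way. Lower to -0.024.

Emit:
jog_arm(
  deltas=[-0.0018,0,0.03,0,0,0,-1,-0.0018,0,0.06,0,0,0,-1,-0.0018,0,0.09,0,0,0,-1,-0.0018,0,0.12,0,0,0,-1,-0.0018,0,0.14,0,0,0,-1,-0.0018,0,0.147,0,0,0,-1,-0.0018,0,0.147,0,0,0,-1,-0.0018,0,0.147,0,0,0,-1],
)

```text
time_s: 15.88
position: [0.4102, 0.197, -0.022]
tool_rot: [[-0.935, 0.355, 0.001], [0.355, 0.935, 0.0], [-0.001, 0.0, -1.0]]
ft_force: [1.1, -0.4, -0.2]
grip_width: 0.0855
```

Run:
```python
from h import *
s=env.observe();print(s['position'],s['time_s'],s['ft_force'])
go([.4105,.1972,-.024],69.3)
```

```text
[ 0.41015181  0.196975   -0.02204003] 15.8833 [ 1.07766804 -0.42811885 -0.23593636]
row [-0.0003  0.0004  0.0026  0.0001  0.0002 -0.0005] rows>= 0.0
```

Emit:
jog_arm(
  deltas=[0,0,0.0025,0,0,0,0.4,0,0,0.0025,0,0,0,1,0,0,0.0025,0,0,0,1,0,0,0.0025,0,0,0,1,0,0,0.0025,0,0,0,1,0,0,0.0025,0,0,0,1,0,0,0.0025,0,0,0,1,0,0,0.0025,0,0,0,1,0,0,0.0025,0,0,0,1],
)

```text
time_s: 16.63
position: [0.4096, 0.1972, -0.0236]
tool_rot: [[-0.935, 0.354, 0.001], [0.354, 0.935, 0.0], [-0.001, 0.001, -1.0]]
ft_force: [-0.6, -0.2, 7.1]
grip_width: 0.0203
```

Run:
```python
from h import *
s=env.observe();print(s['position'],s['time_s'],s['ft_force'],s['grip_width'])
im=eyes.get_image('wrist')[:,:,::-1].copy();cv2.imwrite('pics/r_w.png',im)
go([.4105,.1972,.07],69.3)
go([.6399,-.0862,.07],88.9)
```

```text
[ 0.40956679  0.19723838 -0.02357434] 16.6333 [-0.64553482 -0.24609623  7.11106554] 0.02026520941337588
row [-0.0013  0.0005 -0.1248  0.0002  0.0003 -0.0003] rows>= 2.2
row [-4.212e-01 -2.445e-01 -1.245e-01  2.000e-04  3.000e-04 -1.092e-01] rows>= 9.0
```

View pics/r_w.png

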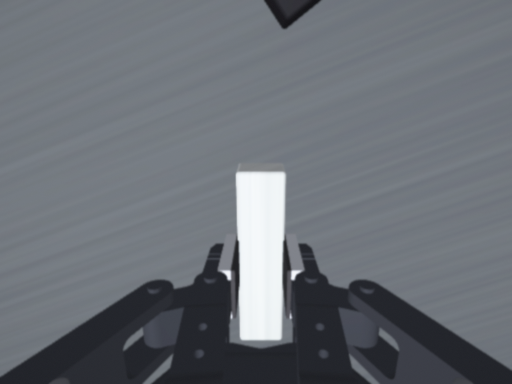

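The key is gripped. Carry it to the long pan, turning it in line.

Emit:
jog_arm(
  deltas=[0,0,-0.04,0,0,0,1,0,0,-0.08,0,0,0,1,0,0,-0.125,0,0,0,1,-0.045,-0.026,-0.125,0,0,-0.012,1,-0.09,-0.052,-0.125,0,0,-0.024,1,-0.135,-0.078,-0.125,0,0,-0.036,1,-0.18,-0.104,-0.125,0,0,-0.048,1,-0.225,-0.13,-0.125,0,0,-0.06,1,-0.27,-0.156,-0.125,0,0,-0.072,1,-0.315,-0.182,-0.125,0,0,-0.084,1,-0.36,-0.21,-0.125,0,0,-0.096,1,-0.405,-0.235,-0.125,0,0,-0.109,1],
)

```text
time_s: 17.68
position: [0.6312, -0.0772, 0.0691]
tool_rot: [[-1.0, 0.018, -0.001], [0.018, 1.0, 0.0], [0.001, 0.0, -1.0]]
ft_force: [0.6, -0.0, -2.3]
grip_width: 0.0197
```

Run:
```python
from h import *
s=env.observe();print(s['position'],s['time_s'],s['ft_force'],s['grip_width'])
go([.6399,-.0862,.07],88.9)
```

```text
[ 0.63116503 -0.07724848  0.06909494] 17.6833 [ 0.61315814 -0.00771552 -2.2732252 ] 0.019661576922729417
row [-0.0119 -0.0117 -0.0012  0.0001 -0.0004  0.0002] rows>= 0.3
```

Emit:
jog_arm(
  deltas=[-0.011,-0.011,0,0,0,0,1,-0.011,-0.011,0,0,0,0,1,-0.011,-0.011,0.03,0,0,0,1,-0.011,-0.011,0.03,0,0,0,1,-0.011,-0.011,0.03,0,0,0,1],
)

```text
time_s: 18.1
position: [0.6374, -0.0826, 0.0461]
tool_rot: [[-1.0, 0.019, -0.004], [0.019, 1.0, 0.001], [0.004, 0.001, -1.0]]
ft_force: [-0.3, 0.1, -2.2]
grip_width: 0.02
```

Run:
```python
from h import *
s=env.observe();print(s['position'],s['time_s'],s['ft_force'],s['grip_width'])
im=eyes.get_image('wrist')[:,:,::-1].copy();cv2.imwrite('pics/t_w.png',im);c=cam('wrist',s)
tops(im,c,s['position'][2]+.0436,200)
go([.6399,-.0862,-.008],88.9)
```

```text
[ 0.63741053 -0.08264093  0.04609825] 18.1 [-0.29276255  0.08494743 -2.21882786] 0.019992987650706753
[445. 222.] cen [ 6.193e-01 -4.000e-04] rect [ 6.194e-01 -3.000e-04] [0.0437 0.044 ] 29.6 circ [ 6.194e-01 -1.000e-04] 0.0226
[260. 254.] cen [ 0.6376 -0.0843] rect [ 0.6379 -0.0845] [0.0206 0.0874] 88.9 circ [ 0.6379 -0.0845] 0.0448
[132. 208.] cen [ 0.6109 -0.1415] rect [ 0.6104 -0.1387] [0.0126 0.0407] 88.9 circ [ 0.6104 -0.1384] 0.0212
row [-0.0024 -0.0044  0.0736  0.0001 -0.0004  0.    ] rows>= 1.3
```

View pics/t_w.png

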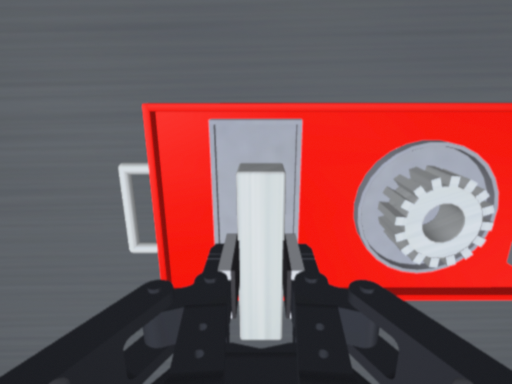

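The key lies parallel over the long pan. Shift 2 mm and lower.

Emit:
jog_arm(
  deltas=[-0.0028,-0.003,0.02,0,0,0,1,-0.0028,-0.003,0.04,0,0,0,1,-0.0028,-0.003,0.06,0,0,0,1,-0.0028,-0.003,0.07,0,0,0,1,-0.0028,-0.003,0.074,0,0,0,1,-0.0028,-0.003,0.074,0,0,0,1,-0.0028,-0.003,0.074,0,0,0,1],
)

```text
time_s: 18.73
position: [0.6415, -0.0861, -0.0073]
tool_rot: [[-1.0, 0.02, 0.002], [0.02, 1.0, -0.0], [-0.002, -0.0, -1.0]]
ft_force: [-0.2, 0.2, -2.2]
grip_width: 0.0203
```

Emit:
jog_arm(
  deltas=[0,0,0.004,0,0,0,1,0,0,0.006,0,0,0,1,0,0,0.007,0,0,0,1,0,0,0.007,0,0,0,1],
)

```text
time_s: 19.07
position: [0.6409, -0.0861, -0.0137]
tool_rot: [[-1.0, 0.02, -0.0], [0.02, 1.0, 0.0], [0.0, 0.0, -1.0]]
ft_force: [-0.0, 0.1, -2.5]
grip_width: 0.0203
```

Emit:
jog_arm(
  deltas=[0,0,0.001,0,0,0,1,0,0,0.002,0,0,0,1,0,0,0.002,0,0,0,1],
)

```text
time_s: 19.32
position: [0.6411, -0.0861, -0.0145]
tool_rot: [[-1.0, 0.02, 0.001], [0.02, 1.0, -0.0], [-0.001, -0.0, -1.0]]
ft_force: [-1.9, 0.4, 3.4]
grip_width: 0.0206
```

Contact. Open just a few mm, rise clear of the rim, then open fully.

Emit:
jog_arm(
  deltas=[0,0,0,0,0,0,0.38,0,0,0,0,0,0,0.38,0,0,0,0,0,0,0.38,0,0,-0.01,0,0,0,0.35,0,0,-0.025,0,0,0,0.3,0,0,-0.05,0,0,0,-1,0,0,-0.1,0,0,0,-1,0,0,-0.15,0,0,0,-1,0,0,-0.2,0,0,0,-1,0,0,-0.24,0,0,0,-1,0,0,-0.24,0,0,0,-1,0,0,-0.24,0,0,0,-1],
)

```text
time_s: 20.32
position: [0.6416, -0.0863, 0.1677]
tool_rot: [[-1.0, 0.02, 0.005], [0.02, 1.0, -0.002], [-0.005, -0.001, -1.0]]
ft_force: [0.0, -0.3, -0.1]
grip_width: 0.0851
```

Run:
```python
from h import *
s=env.observe();print(s['position'],s['time_s'],s['ft_force'],s['grip_width'])
im=eyes.get_image('wrist')[:,:,::-1].copy();cv2.imwrite('pics/u_w.png',im);c=cam('wrist',s)
tops(im,c,.029,200)
go([.45,-.1,.25],88.9)
```

```text
[ 0.64155312 -0.08625894  0.16769822] 20.3167 [ 0.03141544 -0.26770285 -0.09903168] 0.08511150007212268
[492. 172.] cen [0.6494 0.1491] rect [0.6487 0.1497] [0.0638 0.0418] 12.4 circ [0.6465 0.159 ] 0.0322
[381. 170.] cen [0.6441 0.0359] rect [0.6445 0.0358] [0.0644 0.0623] 3.8 circ [0.6445 0.0364] 0.033
[180. 164.] cen [ 0.6345 -0.1709] rect [ 0.6342 -0.1669] [0.0192 0.0619] 88.8 circ [ 0.6342 -0.1661] 0.0321
[260. 169.] cen [ 0.6418 -0.088 ] rect [ 0.6418 -0.088 ] [0.0216 0.0882] 88.3 circ [ 0.6419 -0.0878] 0.0453
row [ 2.538e-01 -2.370e-02 -1.128e-01 -1.000e-04  3.000e-04 -2.000e-04] rows>= 5.0
```

View pics/u_w.png

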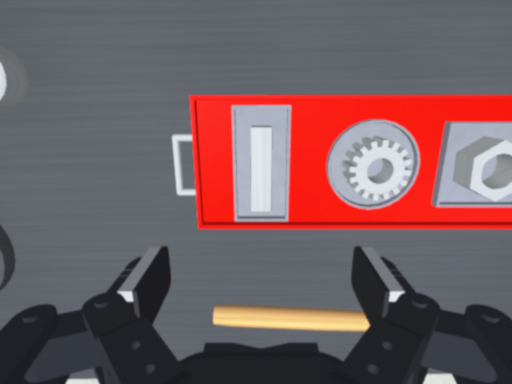

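The key lies flat and lengthwise in the long pan (261,169), with the gear (380,168) and nut in theirs. I'll back the arm off and check with the fixed cameras.

Emit:
jog_arm(
  deltas=[0.04,0,-0.05,0,0,0,-1,0.09,0,-0.1,0,0,0,-1,0.14,0,-0.11,0,0,0,-1,0.19,0,-0.11,0,0,0,-1,0.24,0,-0.11,0,0,0,-1,0.24,0,-0.11,0,0,0,-1,0.24,0,-0.11,0,0,0,-1,0.24,0,-0.11,0,0,0,-1],
)

```text
time_s: 21.03
position: [0.4613, -0.0827, 0.2469]
tool_rot: [[-1.0, 0.02, -0.0], [0.02, 1.0, 0.0], [0.0, 0.0, -1.0]]
ft_force: [-0.2, -1.1, 0.1]
grip_width: 0.0852
```

Run:
```python
from h import *
a=eyes.get_image('top')[90:290,80:420,::-1];b=eyes.get_image('scene')[90:300,140:380,::-1]
cv2.imwrite('pics/fin.png',np.hstack([cv2.resize(a,(425,250)),cv2.resize(b,(286,250))]))
cv2.imwrite('pics/fin_s.png',cv2.resize(b,None,fx=3,fy=2.8))
```

```text
(no output)
```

View pics/fin.png

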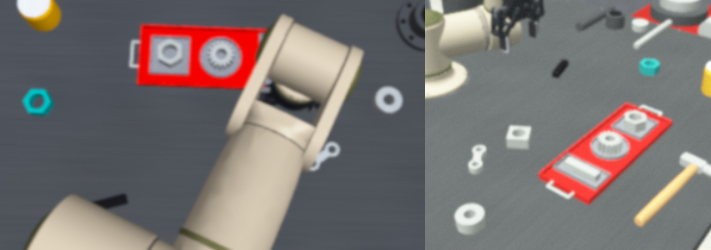

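View pics/fin_s.png

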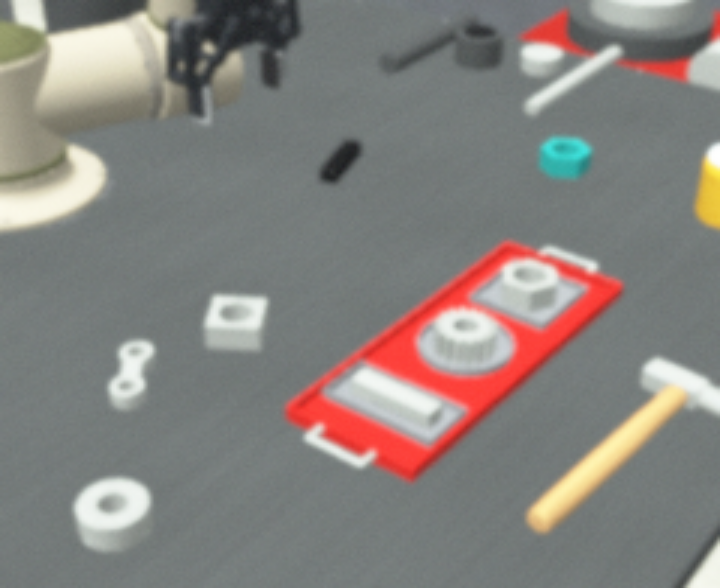

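The scene view shows gear, nut and key flat in their pans and all the look-alikes where they were. I'll hand in.

```bash
python3 -c "
from rig import close_job
print(close_job())"
```

```text
the job is handed in; nothing more can be done
None
```

The gear is in the round pan, the hexagonal nut in the square pan and the key lengthwise in the long pan, placed in that order in about 21 s of robot time.

- **Missed first grasp:** The first grip on the gear closed on nothing. The camera views showed the real fingertips about 30–35 mm above the reported TCP. The gear did not move and no force showed, so I corrected the heights for that, and all three grasps then held.
- **Final checks:**
  - The wrist view and the scene camera show all three parts lying flat, within a few millimetres of the pan centres. The key was within about 1° of the caddy's axis.
  - The ring, square nut, link, turquoise nut and black bar lie where they were.
  - In the last top view the arm hid the long pan and the square nut, so those were confirmed by the scene view, and the long pan by the wrist view too.
- **Forces:** The largest wrist force I read was about 12 N, but I read it only at the end of each move.

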